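# Seat the copper disc in the classroom test board

## Task

Push the copper disc across the white board with your fingertips until it drops fully home, lying flat, in the empty copper-ringed well; never lift it off the board. Only when it is seated, press the red test button down and let it come up again. Leave the grey disc, the mug and the sugar bowl where they are.

Things in the scene. Friction and masses are not known exactly. Their poses are not given: they have to be found in the camera images.
- board: White demonstration board fixed to the table, 220 (its x) x 300 (its y) x 18 mm thick; origin at the centre of its underside on the table, z up. Its flat top (the deck) is 18 mm above the table. Empty well at (50, 40) mm in its x, y; well with the grey disc at (-55, -95); red button at (55, -95). Two small terminal posts, 12 mm wide and 14 mm tall, stand on the deck near its +x edge at (97, -20) and (97, 115).
- well (a point): Centre of the mouth of the empty round well, at deck height; the well is 54 mm across with a 1 mm chamfered edge, 8 mm deep, black floor, with a flat printed copper-coloured ring round it. Axes as the board's.
- disc: Loose solid copper disc, 50 mm across, 10 mm thick, about 0.11 to 0.22 kg; origin at the centre of its underside, z up along its axis. It starts flat on the deck on the -x side of the well, its centre 75 to 146 mm from the well's. Pushing takes about 1 to 2 N. When seated it stands 2 mm proud of the deck with 2 mm of play all round.
- test_button_top (a point): Centre of the top of the red push-button cap, 32 mm across, on the board; pressed straight down.
- test_button (a joint): Travel of the red button: 0 up, 0.006 m fully down; a spring pushes it back up, 5 N holds it fully down. It counts as pressed beyond 0.004 m.
- grey_disc: Bystander: loose grey metal disc, same size as the copper one, already seated in its own well, 2 mm proud of the deck; origin at the centre of its underside.
- mug: Bystander: loose white mug, 80 mm across, 95 mm tall, handle to its +y; origin at the centre of its underside, on the table beside the board.
- sugar_bowl: Bystander: loose cream sugar bowl with an orange band, 94 mm across, 62 mm tall, a teaspoon sticking out to 78 mm height; origin at the centre of its underside, on the table beside the board.
Mind the look-alikes: they are no part of the job. Of the things shaped like the disc, the copper one is meant.

How it is judged (in metres and radians):
On the way, in this order (a step that is already met when the one before it is completed fails the run):
1. the copper disc lies flat at the bottom of the copper-ringed well (horizontal distance between disc and well below 0.004 m and z of disc in the frame of well below -0.0065 m and angle between disc's own z axis and vertical below 0.05 rad), for 0.2 s.
2. the red button is pressed down (value of joint test_button above 0.004 m), for 0.05 s.
At the end, for the whole second after the job is handed in: The copper disc rests in the well: centre within 4 mm of the well's, underside at least 6.5 mm below the deck, tilted less than 0.05 rad, at rest; the button is up again (under 1.5 mm); the grey disc is still in its well (all of step 1 and value of joint test_button below 0.0015 m and linear speed of disc below 0.01 m/s and z of grey_disc in the frame of board below 0.0125 m); the robot touches nothing.
It fails at once if the copper disc is lifted (its underside's centre rises more than 4 mm above the deck) (z of disc in the frame of well above 0.004 m).
It fails at once if the button is pressed before the disc is seated (value of joint test_button above 0.004 m and not (horizontal distance between disc and well below 0.004 m and z of disc in the frame of well below -0.0065 m and angle between disc's own z axis and vertical below 0.05 rad)).
It fails at once if the grey disc is lifted or pushed out of its well (distance of grey_disc from where it was at the start of the episode above 0.007 m).
It fails at once if the mug or the sugar bowl is shifted by more than 15 mm (distance of any of mug, sugar_bowl from where it was at the start of the episode above 0.015 m).
It also fails if it takes over 43 s, if anything falls off the work surface, if the arm or the gripper's body presses on something with over 40 N, if the wrist force passes 120 N, or if a joint passes its speed limit or range.

## Robot

A 6-joint arm with a two-finger parallel gripper is mounted at the origin on the work surface. World frame = base frame: x ahead of the robot, y to its left, z up, the work surface at z = 0. Lengths are in m, angles in degrees, forces in N, time in s.
With the tool pointing down it reaches from about 0.3 to 0.775 m from the base axis. Payload 14.6 kg.
Tool frame: the origin (TCP) lies on the centre line of the jaws, within the pads' length; the fingertips stand 17 mm ahead of it and the grasp point (between the pads) lies 2 mm behind it (robot.tips_ahead is the distance from the TCP to the fingertips, in m); z points along the fingers, y is the line along which they close (so a half turn about z gives the same grasp; the last joint's range is limited). The gripper opens to 94 mm and grips with 3 to 60 N. Pads are 16 mm wide; open, the fingers measure 119 mm over their backs; the gripper's body (75 mm by 177 mm) begins 78 mm behind the grasp point.
Start: joints at [-78.587, 17.183, 87.147, -0, 75.671, -3.816], TCP at [0.144, -0.531, 0.222] pointing down, gripper open.
Joint ranges: [-173.82, 173.82], [-45.26, 126.66], [13.44, 144.39], [-59.66, 239.66], [0, 175.72], [-146.38, 146.38]. Speed limits (degrees/s): [127.2, 127.2, 147.25, 180, 180, 180].

## Interface

Orientations are given as [roll, pitch, yaw] about the fixed x, y, z axes, in that order (R = Rz(yaw) Ry(pitch) Rx(roll)).
In Python, from cell import robot gives the robot as it stands.
- The arm moves only by the tool step_arm, never from a script. Its argument "rows" is a list of rows, each a list of 7 numbers: the closure, from -1 (fully open) to 1 (shut), so that 0 is half open, then the shift along the world's x, y, z scaled (see below), then the turn, a rotation vector about the world's x, y, z scaled (see below). In form: [[grip, x, y, z, ax, ay, az], ...]. A call has 1 to 8 rows; each row is the pose to reach, as a shift and turn from the pose commanded when the call began; what a row does not reach only later rows make up. The controller multiplies each number of a shift by 10 cm and each number of a turn by 90 degrees. A row lasts 1/12 s, in which the tool goes at most 41.7 mm and 7.16 degrees, less where a joint would pass 70% of its speed; a pose out of reach is approached as far as the arm can. A call with a number of a shift or a turn outside -1 to 1 is refused whole. A call with a gripper value outside its range is refused whole. The fingers move at their own pace and stop on an object; "grip_force" is the grip in N (left out, the last holds). Time passes only in rows, so rows that repeat a pose let the fingers close. It gives the time, the measured TCP pose, the force, the opening and the grip force at its end, in the units of the state.
- robot.read_state(): the state, without advancing time (a new reading comes with each control period).
- robot.get_image(name): name is "scene" or "top" or "wrist"; returns a dict with "color" (384x512x3 uint8, blue, green, red), "intrinsics" (3x3 intrinsics, pixels), "dist_coeffs" ([k1, k2, p1, p2, k3] as OpenCV has them; the pictures are not rectified), "pose" (4x4, takes a point from camera to world coordinates); the wrist camera has in their place "tool_from_camera" (4x4, takes a point from camera to tool coordinates, whose origin is the TCP and whose axes are the flange's). Camera axes: x right, y up, looking along -z (the intrinsics and any distortion apply to the point x, -y, -z); pixel columns grow to the right and rows downward; lengths in m; the calibration is good to about 2 mm. A picture is of the moment at which its call begins: read the wrist's pose just before it. There is no depth.
- robot.close_job(): hands the job in; it is judged then, once.
Trained networks look in a picture, given as the dict that the camera call returned (one of the last four; its "shot" number tells which), for a name from the list of things; names that differ only in an ending like _2 or _b are one class to them, and where a whole thing is asked for, a point or a joint stands for the part that bears it (a point fixed in the world has none). Each returns a list of dicts, best first, with "conf" (0 to 1); they miss things now and then, are a little off and sometimes report something else, mostly with a low value. They report only what shows in the picture. A call takes as long as a camera call. They do not tell look-alikes from the thing itself.
- robot.find_in(name, picture): "box" ([centre column, centre row, width, height] in pixels, round what is visible of it).
The state is a dict: "clock": time; "qpos": joint angles; "qd": joint speeds; "joint_efforts": joint torques, N m; "eef_pos": TCP position; "orientation": TCP orientation; "wrist_force": force on the tool from outside, world axes, zero at the start; "ft_torque": the same for the moment, N m; "finger_gap": finger opening in m; "finger_force": force on a finger pad.
Only numpy, scipy, OpenCV 4.12 (cv2) and the standard library are available. Lean on these libraries where they do the work, as an engineer would, in place of code of your own. Each camera call takes 0.05 s, during which the arm holds its last target. There are 200 camera calls.

## Working session

There is one attempt and no reset: what is moved stays moved. The work goes in short steps, Python scripts to look and compute and a tool call to move; the robot and the scene stay as the last step left them, time stands still between calls to the robot, and variables do not carry over. Pictures are saved under pics/ and viewed, at most 10 in all, crops included, and the job is handed in when it is done.

Besides the shell and the picture viewer there is one more tool, called after "Request:" as name([rows], argument=value, ...), one row to a line, values as JSON. step_arm: Moves the arm, as the interface text tells. Shifts and turns lie within -1 to 1; 1 stands for 10 cm of shift or 90 degrees of turn. Its arguments: {"type":"object","properties":{"rows":{"type":"array","items":{"type":"array","items":{"type":"number"}}},"grip_force":{"type":"number"}},"required":["rows"]}

```bash
mkdir -p pics; cat > h.py <<'E'
import numpy as np, cv2
from cell import robot
from scipy.spatial.transform import Rotation as R
def shot(name):
    s=robot.read_state(); p=robot.get_image(name)
    if name=="wrist":
        T=np.eye(4); T[:3,:3]=R.from_euler('xyz',s['orientation'],degrees=True).as_matrix(); T[:3,3]=s['eef_pos']
        p['P']=T@np.array(p['tool_from_camera'])
    else: p['P']=np.array(p['pose'])
    return p
def ray(p,uv,z):
    n=cv2.undistortPoints(np.array(uv,float).reshape(-1,1,2),np.array(p['intrinsics']),np.array(p['dist_coeffs'])).reshape(-1,2)
    d=np.c_[n[:,0],-n[:,1],-np.ones(len(n))]@p['P'][:3,:3].T; o=p['P'][:3,3]
    return o+d*((z-o[2])/d[:,2])[:,None]
def proj(p,X):
    X=np.atleast_2d(X); c=(X-p['P'][:3,3])@p['P'][:3,:3]; c=c*[1,-1,-1]
    return cv2.projectPoints(c,np.zeros(3),np.zeros(3),np.array(p['intrinsics']),np.array(p['dist_coeffs']))[0].reshape(-1,2)
E
python3 - <<'E'
from h import *
s=robot.read_state(); print(s)
for n in ["top","scene"]:
    p=shot(n); cv2.imwrite(f'pics/{n}0.png',p['color']); 
    for o in ["board","disc","test_button","grey_disc","mug","sugar_bowl"]:
        for d in robot.find_in(o,p)[:3]: print(n,o,np.round(d['box'],1),round(d['conf'],2), ray(p,[d['box'][:2]],.02).round(3))
E
```

```text
{'clock': 0.0, 'qpos': array([-7.85868595e+01,  1.72153277e+01,  8.71793670e+01, -3.47618630e-04,
        7.56706481e+01, -3.81506407e+00]), 'qd': array([ 0.06374752, -0.0129315 ,  0.00905415, -0.02638744, -0.01360466,
        0.01176838]), 'joint_efforts': array([-9.06270907e-04, -5.31805301e+01, -3.52737021e+01,  7.06948643e-02,
        2.43975531e-02, -7.58648594e-05]), 'eef_pos': array([ 0.14442148, -0.53045286,  0.22189609]), 'orientation': array([-1.79934780e+02, -4.01170140e-03,  1.52282885e+01]), 'wrist_force': array([-0.10590097,  0.0824795 , -0.01411443]), 'ft_torque': array([-0.02068087,  0.02051689,  0.01650344]), 'finger_force': 0.0, 'finger_gap': 0.09388298437091235}
top board [309.4 197.8 137.7 105.5] 0.64 [[ 0.583 -0.097  0.02 ]]
top disc [284.5 227.1  20.7  24.5] 0.76 [[ 0.515 -0.038  0.02 ]]
top disc [249.4 277.5  24.9  19.8] 0.6 [[0.402 0.042 0.02 ]]
top disc [285.1 274.6  23.9  22. ] 0.56 [[ 0.408 -0.038  0.02 ]]
top test_button [346.  167.8   9.3  16.9] 0.57 [[ 0.654 -0.185  0.02 ]]
top grey_disc [352.8 215.4  17.6  22.8] 0.73 [[ 0.541 -0.197  0.02 ]]
top mug [412.1 162.6  50.2  44.9] 0.58 [[ 0.667 -0.345  0.02 ]]
top mug [203.5 182.7  36.2  37.3] 0.47 [[0.618 0.148 0.02 ]]
top sugar_bowl [204.6 182.1  38.1  37.6] 0.95 [[0.62  0.146 0.02 ]]
scene board [204.9 231.3 152.5 129.6] 0.97 [[ 0.611 -0.106  0.02 ]]
scene disc [207.6 154.4  16.4  17.5] 0.72 [[0.424 0.039 0.02 ]]
scene disc [246.1 158.1  20.3  17.1] 0.72 [[0.5   0.109 0.02 ]]
scene disc [204.  189.2  20.2  17.8] 0.63 [[ 0.51  -0.036  0.02 ]]
scene test_button [187.4 262.2  14.1  16.2] 0.73 [[ 0.651 -0.184  0.02 ]]
scene grey_disc [156.6 232.6  19.1  16.1] 0.67 [[ 0.541 -0.195  0.02 ]]
scene grey_disc [203.7 230.4 153.9 133.8] 0.58 [[ 0.608 -0.107  0.02 ]]
scene mug [131.3 302.9  62.8  57.6] 0.65 [[ 0.654 -0.333  0.02 ]]
scene sugar_bowl [287.9 174.7  37.5  37.6] 0.57 [[0.612 0.155 0.02 ]]
```

View pics/top0.png

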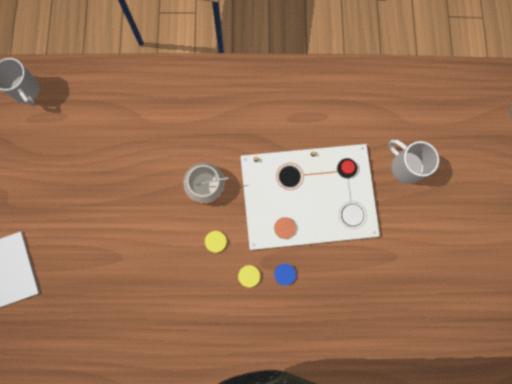

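The top view shows the copper disc at (285,228) on the board. The empty ringed well is at (290,176), the red button at (347,168), the grey disc at (353,215), the bowl at (204,183) and the mug at (414,162). Other disc-shaped items are yellow at (216,242) and (249,277) and blue at (285,274), all off the board. The one meant is the copper one at (285,228), the only one that is copper-coloured and loose on the deck. I'll confirm that in a crop and measure by colour.

```bash
cat >> h.py <<'E'
def blob(p,lo,hi,near,rad):
    hsv=cv2.cvtColor(p['color'],cv2.COLOR_BGR2HSV); m=cv2.inRange(hsv,np.array(lo),np.array(hi))
    k=np.zeros_like(m); cv2.circle(k,tuple(int(v) for v in near),int(rad),255,-1); m&=k
    n,l,st,c=cv2.connectedComponentsWithStats(m)
    i=1+np.argmax(st[1:,4]); return c[i],st[i]
E
python3 - <<'E'
from h import *
p=shot("top")
I=cv2.resize(p['color'][130:260,220:400],None,fx=4,fy=4,interpolation=cv2.INTER_CUBIC); cv2.imwrite('pics/crop.png',I)
for nm,lo,hi,c,r,z in [("well",(0,0,0),(180,255,50),(290,176),14,.014),("disc",(0,100,80),(20,255,255),(285,228),16,.028),("btn",(0,170,120),(180,255,255),(348,168),10,.03)]:
    b,st=blob(p,lo,hi,c,r); print(nm,b,st,ray(p,[b],z).round(4))
print(robot.find_in("grey_disc",p)[0]['box'])
hsv=cv2.cvtColor(p['color'],cv2.COLOR_BGR2HSV); m=cv2.inRange(hsv,np.array((0,0,150)),np.array((180,60,255)))
k=np.zeros_like(m);k[135:260,232:385]=255;m&=k
cs=max(cv2.findContours(m,0,1)[0],key=cv2.contourArea); q=cv2.boxPoints(cv2.minAreaRect(cs)); print(q, ray(p,q,.018).round(4), ray(p,[q.mean(0)],.018))
E
```

```text
well [289.2037037  176.21851852] [280 167  19  19 270] [[ 0.635  -0.0515  0.014 ]]
disc [284.62654321 227.51851852] [275 218  20  20 324] [[ 0.5134 -0.0378  0.028 ]]
btn [347.69444444 166.79166667] [341 160  14  14 144] [[ 0.6542 -0.1871  0.03  ]]
[353.1, 214.9, 19.5, 19.5]
[[239.70299 155.02972]
 [370.00003 142.00003]
 [379.48517 236.8515 ]
 [249.18814 249.8812 ]] [[ 0.685   0.0646  0.018 ]
 [ 0.7175 -0.246   0.018 ]
 [ 0.4917 -0.2577  0.018 ]
 [ 0.4636  0.0427  0.018 ]] [[ 0.5874695  -0.09782254  0.018     ]]
```

View pics/crop.png

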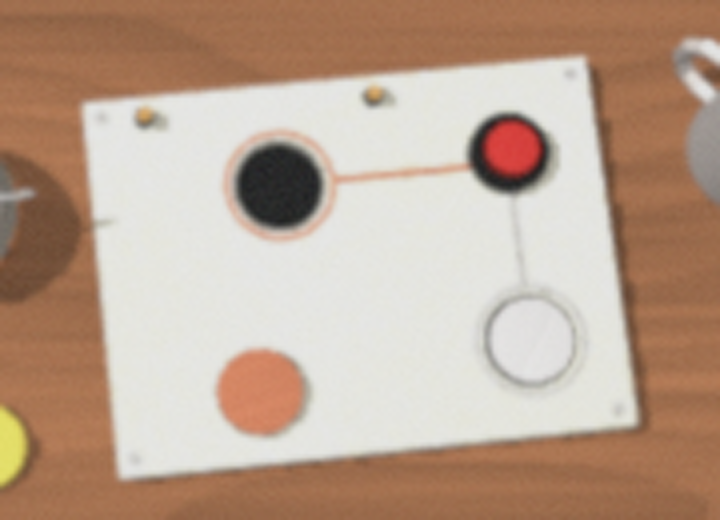

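The crop confirms it: the copper disc is on the deck at crop (262,392), the black well at (280,186), the button at (512,148) and the grey disc in its well at (530,340). The measured well-to-button offset matches the board (yaw about 6°). The push runs 122 mm at about -6.4°. I'll use two part-open fingertips as a V behind the disc, and travel over there first.

Request:
step_arm([
  [0.36, 0.2, 0.33, 0, 0, 0, -0.08],
  [0.36, 0.4, 0.66, 0, 0, 0, -0.1],
  [0.36, 0.6, 1, 0, 0, 0, -0.12],
])

```text
clock: 1.05
eef_pos: [0.2047, -0.4294, 0.2221]
orientation: [-180.0, 0.0, 4.2]
wrist_force: [0.8, -0.3, -0.0]
finger_gap: 0.0774
finger_force: 0.0
```

Request:
step_arm([
  [0.36, 0.2, 0.33, 0, 0, 0, -0.08],
  [0.36, 0.4, 0.66, 0, 0, 0, -0.1],
  [0.36, 0.6, 1, 0, 0, 0, -0.12],
])

```text
clock: 1.3
eef_pos: [0.265, -0.329, 0.2225]
orientation: [180.0, -0.0, -6.5]
wrist_force: [1.2, -0.1, 0.0]
finger_gap: 0.0573
finger_force: 0.0
```

Request:
step_arm([
  [0.36, 0.2, 0.33, 0, 0, 0, 0],
  [0.36, 0.4, 0.66, 0, 0, 0, 0],
  [0.36, 0.6, 1, 0, 0, 0, 0],
])

```text
clock: 1.55
eef_pos: [0.325, -0.229, 0.2227]
orientation: [180.0, -0.0, -6.4]
wrist_force: [0.7, -1.4, 0.2]
finger_gap: 0.0376
finger_force: 0.0
```

Request:
step_arm([
  [0.36, 0.2, 0.33, 0, 0, 0, 0],
  [0.36, 0.4, 0.66, 0, 0, 0, 0],
  [0.36, 0.6, 1, 0, 0, 0, 0],
])

```text
clock: 1.8
eef_pos: [0.385, -0.1289, 0.2228]
orientation: [180.0, -0.0, -6.4]
wrist_force: [-0.1, -0.3, 0.6]
finger_gap: 0.0302
finger_force: 0.0
```

Request:
step_arm([
  [0.36, 0.2, 0.33, 0, 0, 0, 0],
  [0.36, 0.4, 0.66, 0, 0, 0, 0],
  [0.36, 0.7, 1, 0, 0, 0, 0],
  [0.36, 0.7, 1, 0, 0, 0, 0],
  [0.36, 0.7, 1, 0, 0, 0, 0],
])

```text
clock: 2.22
eef_pos: [0.455, -0.0293, 0.2221]
orientation: [-180.0, 0.0, -6.2]
wrist_force: [-0.6, -0.4, -0.5]
finger_gap: 0.0299
finger_force: 0.0
```

```bash
python3 - <<'E'
from h import *
p=shot("wrist"); cv2.imwrite('pics/w1.png',p['color']); s=robot.read_state()
print(s['eef_pos'],s['orientation'],s['finger_gap'],s['clock'])
for n,X in [("disc",[.5134,-.0378,.028]),("well",[.635,-.0515,.018]),("btn",[.654,-.187,.03])]: print(n,proj(p,X))
for o in ["disc","test_button","grey_disc"]:
    for d in robot.find_in(o,p)[:3]: print(o,np.round(d['box'],1),round(d['conf'],2),ray(p,[d['box'][:2]],.028).round(4))
E
```

```text
[ 0.45433354 -0.03039259  0.22215029] [ 1.79993265e+02  4.53405676e-02 -6.27042632e+00] 0.030162622390303935 2.2667
disc [[253.72879646 116.40565348]]
well [[254.32297502  -2.53455243]]
btn [[386.06122302 -37.24111686]]
disc [125.5 155.1  45.6  40.9] 0.9 [[0.4872 0.1114 0.028 ]]
disc [197.1 210.9  45.6  40.1] 0.88 [[0.4121 0.0402 0.028 ]]
disc [264.1 200.6  40.1  40.6] 0.78 [[ 0.4163 -0.0396  0.028 ]]
grey_disc [391.   72.8  46.   47.5] 0.6 [[ 0.5448 -0.1892  0.028 ]]
```

View pics/w1.png

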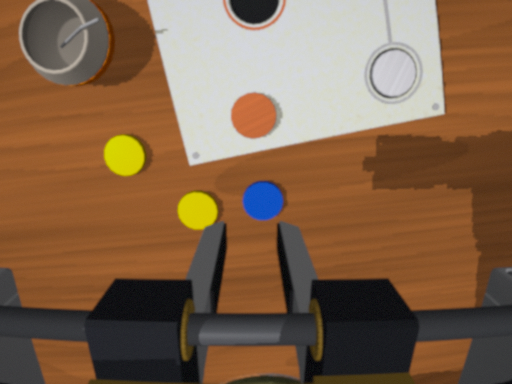

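The wrist view puts the copper disc at (254,115), within 2 px of the prediction, with the well straight ahead at about (253,-3). The fingertips are at columns 219 and 285, centred on the push line. Descending.

Request:
step_arm([
  [0.36, 0, 0, -0.33, 0, 0, 0],
  [0.36, 0, 0, -0.66, 0, 0, 0],
  [0.36, 0, 0, -1, 0, 0, 0],
  [0.36, 0, 0, -1, 0, 0, 0],
])

```text
clock: 2.75
eef_pos: [0.4513, -0.0314, 0.1178]
orientation: [-180.0, 0.5, -6.5]
wrist_force: [-1.4, 0.5, -0.9]
finger_gap: 0.0301
finger_force: 0.0
```

Request:
step_arm([
  [0.36, 0, 0, -0.3, 0, 0, 0],
  [0.36, 0, 0, -0.6, 0, 0, 0],
  [0.36, 0, 0, -0.75, 0, 0, 0],
  [0.36, 0, 0, -0.82, 0, 0, 0],
  [0.36, 0, 0, -0.82, 0, 0, 0],
  [0.36, 0, 0, -0.82, 0, 0, 0],
])

```text
clock: 3.25
eef_pos: [0.4552, -0.0312, 0.042]
orientation: [180.0, -0.1, -6.4]
wrist_force: [-0.2, 0.6, 0.4]
finger_gap: 0.0296
finger_force: 0.0
```

Request:
step_arm([
  [0.36, 0.05, -0.006, -0.03, 0, 0, 0],
  [0.36, 0.12, -0.013, -0.03, 0, 0, 0],
  [0.36, 0.19, -0.021, -0.03, 0, 0, 0],
  [0.36, 0.26, -0.029, -0.03, 0, 0, 0],
  [0.36, 0.33, -0.037, -0.03, 0, 0, 0],
  [0.36, 0.4, -0.045, -0.03, 0, 0, 0],
  [0.36, 0.46, -0.052, -0.03, 0, 0, 0],
  [0.36, 0.5, -0.056, -0.03, 0, 0, 0],
])

```text
clock: 3.92
eef_pos: [0.5051, -0.0363, 0.0374]
orientation: [-180.0, 0.0, -6.4]
wrist_force: [-2.8, -0.4, 3.5]
finger_gap: 0.0302
finger_force: 2.0
```

Request:
step_arm([
  [0.36, 0.07, -0.008, 0, 0, 0, 0],
  [0.36, 0.14, -0.016, 0, 0, 0, 0],
  [0.36, 0.21, -0.024, 0, 0, 0, 0],
  [0.36, 0.28, -0.031, 0, 0, 0, 0],
  [0.36, 0.35, -0.039, 0, 0, 0, 0],
  [0.36, 0.42, -0.047, 0, 0, 0, 0],
  [0.36, 0.5, -0.056, 0, 0, 0, 0],
  [0.36, 0.5, -0.056, 0, 0, 0, 0],
])

```text
clock: 4.58
eef_pos: [0.5559, -0.0421, 0.0375]
orientation: [-180.0, -0.1, -6.4]
wrist_force: [0.3, -1.1, -0.0]
finger_gap: 0.0301
finger_force: 0.0
```

Request:
step_arm([
  [0.36, 0.07, -0.008, 0, 0, 0, 0],
  [0.36, 0.14, -0.016, 0, 0, 0, 0],
  [0.36, 0.21, -0.024, 0, 0, 0, 0],
  [0.36, 0.28, -0.031, 0, 0, 0, 0],
  [0.36, 0.28, -0.031, 0, 0, 0, 0],
  [0.36, 0.28, -0.031, 0, 0, 0, 0],
])

```text
clock: 5.08
eef_pos: [0.5828, -0.045, 0.0373]
orientation: [180.0, -0.0, -6.4]
wrist_force: [-0.8, 0.9, 0.8]
finger_gap: 0.0299
finger_force: 0.0
```

```bash
python3 - <<'E'
from h import *
p=shot("wrist"); cv2.imwrite('pics/w2.png',p['color']); t=shot("top")
cv2.imwrite('pics/t2.png',cv2.resize(t['color'][130:260,220:400],None,fx=4,fy=4,interpolation=cv2.INTER_CUBIC))
print(proj(p,[[.635,-.0515,.018],[.635,-.0515,.028]]),robot.read_state()['eef_pos'])
E
```

```text
[[252.96937437 147.18126341]
 [253.04857188 150.05272267]] [ 0.58237477 -0.04495068  0.03738646]
```

View pics/w2.png

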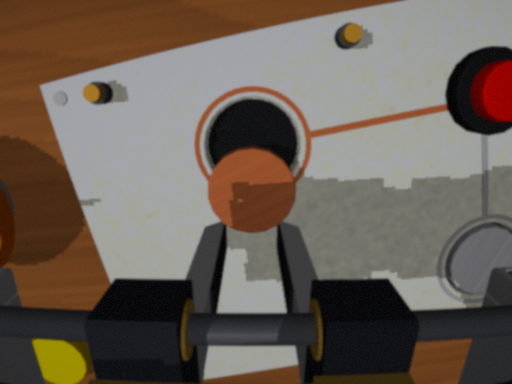

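The disc at (252,190) is in line with the ring centre at (253,143), about 26 mm short. I'll push the rest slowly with the tips raised slightly.

Request:
step_arm([
  [0.36, 0.04, -0.004, 0.015, 0, 0, 0],
  [0.36, 0.08, -0.009, 0.015, 0, 0, 0],
  [0.36, 0.12, -0.013, 0.015, 0, 0, 0],
  [0.36, 0.16, -0.018, 0.015, 0, 0, 0],
  [0.36, 0.19, -0.021, 0.015, 0, 0, 0],
  [0.36, 0.22, -0.024, 0.015, 0, 0, 0],
  [0.36, 0.24, -0.027, 0.015, 0, 0, 0],
  [0.36, 0.24, -0.027, 0.015, 0, 0, 0],
])

```text
clock: 5.85
eef_pos: [0.6068, -0.0477, 0.0388]
orientation: [-180.0, -0.0, -6.4]
wrist_force: [-0.6, 0.3, 0.4]
finger_gap: 0.03
finger_force: 0.0
```

```bash
python3 - <<'E'
from h import *
p=shot("wrist"); cv2.imwrite('pics/w3.png',p['color']); print(robot.read_state()['eef_pos'],proj(p,[[.635,-.0515,.018],[.637,-.0515,.018]]))
E
```

```text
[ 0.60664772 -0.04770208  0.0388592 ] [[252.89901521 187.3753352 ]
 [252.52753161 184.1429442 ]]
```

View pics/w3.png

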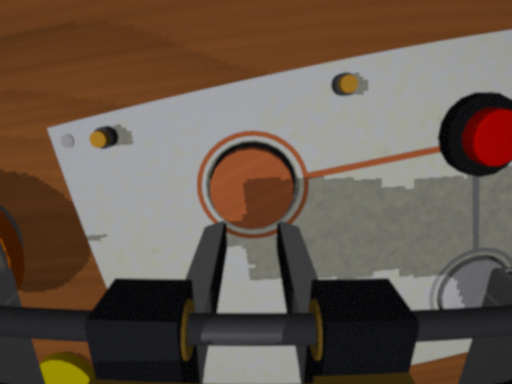

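The disc at (252,189) is nearly in the well, whose ring centre is at (253,184), with a black crescent on the far side. I'll push a few mm more, then back off and look.

Request:
step_arm([
  [0.36, 0.015, -0.002, 0, 0, 0, 0],
  [0.36, 0.03, -0.003, 0, 0, 0, 0],
  [0.36, 0.045, -0.005, 0, 0, 0, 0],
  [0.36, 0.045, -0.005, 0, 0, 0, 0],
  [0.36, 0, 0, 0, 0, 0, 0],
  [0.36, 0, 0, 0.4, 0, 0, 0],
  [0.36, 0, 0, 0.8, 0, 0, 0],
  [0.36, 0, 0, 0.8, 0, 0, 0],
])

```text
clock: 6.57
eef_pos: [0.609, -0.048, 0.1266]
orientation: [180.0, -0.6, -6.4]
wrist_force: [0.5, -0.3, 1.2]
finger_gap: 0.03
finger_force: 0.0
```

```bash
python3 - <<'E'
from h import *
p=shot("wrist"); c=proj(p,[.636,-.0515,.018])[0]; print(c,robot.read_state()['eef_pos'],proj(p,[[.654,-.187,.03]]))
u,v=int(c[0]),int(c[1]); I=p['color'][max(v-70,0):v+70,u-90:u+90]; cv2.imwrite('pics/w4.png',cv2.resize(I,None,fx=4,fy=4,interpolation=cv2.INTER_CUBIC))
b,st=blob(p,(0,100,60),(20,255,255),c,26); print("disc",b,st,ray(p,[b],.02))
b,st=blob(p,(0,170,100),(180,255,255),proj(p,[.654,-.187,.03])[0],30); print("btn",b,st,ray(p,[b],.03))
for d in robot.find_in("test_button",p)[:2]: print(d)
E
```

```text
[252.29036252 161.75885961] [ 0.60799472 -0.04785381  0.12317948] [[414.93866169 125.45327369]]
disc [252. 161.] [ 226  135   53   53 2121] [[ 0.63706024 -0.05136408  0.02      ]]
btn [417.34844668 126.21578505] [ 398  107   39   39 1191] [[ 0.65318761 -0.18906114  0.03      ]]
{'box': [291.9, 180.8, 364.1, 267.1], 'conf': 0.7}
{'box': [415.9, 124.9, 42.8, 43.5], 'conf': 0.64}
```

View pics/w4.png

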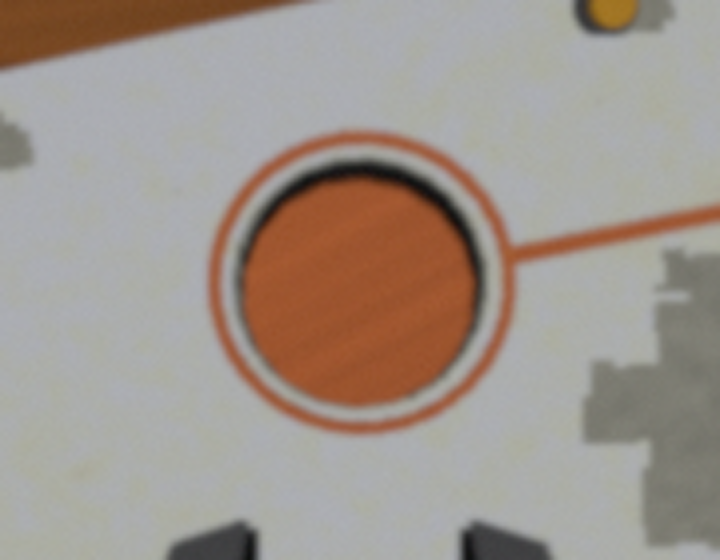

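The disc at (252,161) lies inside the well against its near wall. To rule out its rear edge resting on the chamfer, I'll press lightly on its rear part with closed fingertips and read the contact height.

Request:
step_arm([
  [1, 0.18, -0.025, 0, 0, 0, 0],
  [1, 0.18, -0.025, 0, 0, 0, 0],
  [1, 0.18, -0.025, -0.2, 0, 0, 0],
  [1, 0.18, -0.025, -0.4, 0, 0, 0],
  [1, 0.18, -0.025, -0.6, 0, 0, 0],
  [1, 0.18, -0.025, -0.75, 0, 0, 0],
  [1, 0.18, -0.025, -0.75, 0, 0, 0],
  [1, 0.18, -0.025, -0.75, 0, 0, 0],
])

```text
clock: 7.33
eef_pos: [0.6235, -0.05, 0.0428]
orientation: [-180.0, 0.2, -6.4]
wrist_force: [0.2, 0.3, 0.4]
finger_gap: 0.0003
finger_force: 0.0
```

Request:
step_arm([
  [1, 0, 0, -0.02, 0, 0, 0],
  [1, 0, 0, -0.04, 0, 0, 0],
  [1, 0, 0, -0.04, 0, 0, 0],
])

```text
clock: 7.58
eef_pos: [0.6246, -0.0502, 0.0404]
orientation: [-180.0, -0.0, -6.4]
wrist_force: [-0.6, 0.5, 0.1]
finger_gap: 0.0004
finger_force: 0.0
```

Request:
step_arm([
  [1, 0, 0, -0.01, 0, 0, 0],
  [1, 0, 0, -0.02, 0, 0, 0],
  [1, 0, 0, -0.02, 0, 0, 0],
])

```text
clock: 7.83
eef_pos: [0.6245, -0.0502, 0.038]
orientation: [180.0, -0.0, -6.4]
wrist_force: [0.7, -0.4, -0.4]
finger_gap: 0.0004
finger_force: 0.0
```

Request:
step_arm([
  [1, 0, 0, -0.008, 0, 0, 0],
  [1, 0, 0, -0.015, 0, 0, 0],
  [1, 0, 0, -0.015, 0, 0, 0],
])

```text
clock: 8.08
eef_pos: [0.6246, -0.0502, 0.0373]
orientation: [180.0, -0.0, -6.4]
wrist_force: [-4.2, 0.6, 7.7]
finger_gap: 0.0007
finger_force: 4.1
```

Contact came at tip height 20.3 mm with 8 N. That is the disc's top at 2 mm proud, so it is seated. On to the button.

Request:
step_arm([
  [1, 0, 0, 0.2, 0, 0, 0],
  [1, 0, 0, 0.5, 0, 0, 0],
  [1, 0.1, -0.3, 0.5, 0, 0, 0],
  [1, 0.15, -0.6, 0.5, 0, 0, 0],
  [1, 0.2, -0.9, 0.5, 0, 0, 0],
  [1, 0.2, -0.9, 0.5, 0, 0, 0],
])

```text
clock: 8.58
eef_pos: [0.6447, -0.1449, 0.0865]
orientation: [180.0, -0.0, -6.6]
wrist_force: [-0.5, -0.3, 0.3]
finger_gap: 0.0007
finger_force: 0.0
```

Request:
step_arm([
  [1, 0.05, -0.25, 0, 0, 0, 0],
  [1, 0.09, -0.48, 0, 0, 0, 0],
  [1, 0.09, -0.48, -0.15, 0, 0, 0],
  [1, 0.09, -0.48, -0.25, 0, 0, 0],
  [1, 0.09, -0.48, -0.25, 0, 0, 0],
  [1, 0.09, -0.48, -0.25, 0, 0, 0],
])

```text
clock: 9.08
eef_pos: [0.6531, -0.1872, 0.0608]
orientation: [-180.0, 0.1, -6.3]
wrist_force: [1.0, -0.6, -0.2]
finger_gap: 0.0005
finger_force: 0.0
```

```bash
python3 - <<'E'
from h import *
s=robot.read_state(); print(s['eef_pos'],s['wrist_force'])
p=shot("wrist"); cv2.imwrite('pics/w5.png',p['color'])
b,st=blob(p,(0,100,60),(20,255,255),proj(p,[.637,-.0515,.02])[0],30); print("disc",b,st,ray(p,[b],.02))
E
```

```text
[ 0.65311464 -0.18722838  0.06076553] [ 0.96586526 -0.55483186 -0.21927266]
disc [ 69.16225876 257.82594711] [  39  228   61   61 2798] [[ 0.63719412 -0.05156545  0.02      ]]
```

View pics/w5.png

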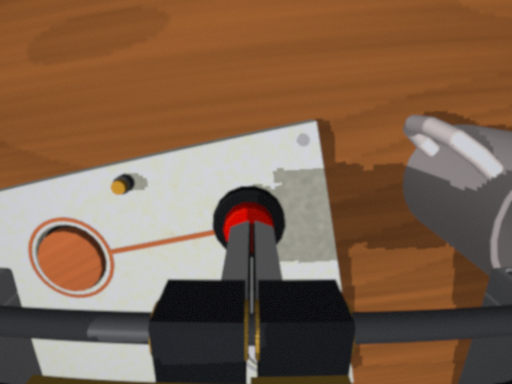

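The closed tips sit over the red cap at (250,222), the disc is still in its well at (69,258), and the mug is well clear. Pressing down in steps.

Request:
step_arm([
  [1, 0, 0, -0.03, 0, 0, 0],
  [1, 0, 0, -0.06, 0, 0, 0],
  [1, 0, 0, -0.08, 0, 0, 0],
  [1, 0, 0, -0.08, 0, 0, 0],
])

```text
clock: 9.47
eef_pos: [0.6539, -0.1878, 0.0536]
orientation: [-180.0, -0.1, -6.4]
wrist_force: [1.6, 2.2, 3.1]
finger_gap: 0.0006
finger_force: 1.7
```

Request:
step_arm([
  [1, 0, 0, -0.02, 0, 0, 0],
  [1, 0, 0, -0.04, 0, 0, 0],
  [1, 0, 0, -0.04, 0, 0, 0],
])

```text
clock: 9.72
eef_pos: [0.654, -0.1879, 0.0511]
orientation: [-180.0, -0.1, -6.4]
wrist_force: [-2.0, 5.5, 13.8]
finger_gap: 0.0004
finger_force: 7.0
```

Request:
step_arm([
  [1, 0, 0, -0.015, 0, 0, 0],
  [1, 0, 0, -0.03, 0, 0, 0],
  [1, 0, 0, -0.03, 0, 0, 0],
])

```text
clock: 9.97
eef_pos: [0.6542, -0.188, 0.0506]
orientation: [180.0, -0.1, -6.4]
wrist_force: [-14.0, 7.4, 35.1]
finger_gap: 0.0004
finger_force: 17.6
```

The button bottomed out (35 N against the 5 N spring). Lifting off.

Request:
step_arm([
  [1, 0, 0, 0.1, 0, 0, 0],
  [1, 0, 0, 0.4, 0, 0, 0],
  [1, 0, 0, 0.8, 0, 0, 0],
  [1, 0, 0, 1, 0, 0, 0],
  [1, 0, 0, 1, 0, 0, 0],
])

```text
clock: 10.38
eef_pos: [0.6549, -0.189, 0.1519]
orientation: [179.9, -0.4, -6.4]
wrist_force: [0.3, -0.3, 0.6]
finger_gap: 0.0004
finger_force: 0.0
```

Request:
step_arm([
  [1, -0.3, 0, 0.2, 0, 0, 0],
  [1, -0.6, 0, 0.4, 0, 0, 0],
  [1, -1, 0, 0.5, 0, 0, 0],
  [1, -1, 0, 0.5, 0, 0, 0],
  [1, -1, 0, 0.5, 0, 0, 0],
  [1, -1, 0, 0.5, 0, 0, 0],
])

```text
clock: 10.88
eef_pos: [0.5537, -0.1884, 0.1961]
orientation: [180.0, 0.0, -6.4]
wrist_force: [0.4, -0.1, 0.2]
finger_gap: 0.0005
finger_force: 0.0
```

```bash
python3 - <<'E'
from h import *
p=shot("wrist"); cv2.imwrite('pics/w6.png',p['color']); s=robot.read_state(); print(s['clock'],s['eef_pos'],s['wrist_force'])
E
```

```text
10.9333 [ 0.55404089 -0.18825807  0.19573846] [ 0.13245378  0.79524555 -0.29840574]
```

View pics/w6.png

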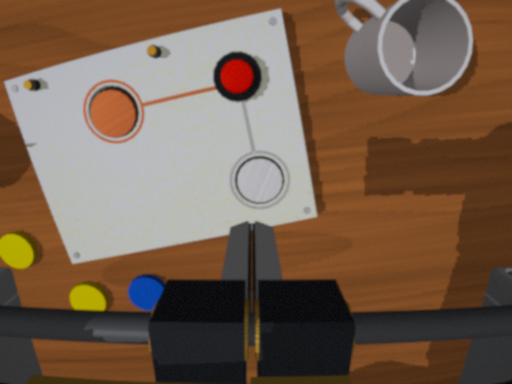

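The disc is in its well at (113,112), the button at (238,76) has been released, the grey disc at (260,180) and the mug are unmoved, and the arm is clear.

```bash
python3 -c "
from cell import robot
print(robot.close_job())"
```

```text
the job is handed in; nothing more can be done
None
```

The copper disc was pushed home into the copper-ringed well, the red button was then pressed fully down and released, and the job is handed in at about 11 s; the hand-in returned no verdict.

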